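# Refit the volume knob and hold it down to pair the headphones

## Task

The headphone amplifier's big volume knob has come off and I want to pair the wireless headphones. First turn the small source selector until its black line points at the blue mark; then refit the knob on its D-shaped shaft, flat to flat, push it fully home and press it on down so that the push-switch under it goes in, and finish there, with the gripper still on the knob and keeping it pressed down. Leave everything else on the desk where it is.

Things in the scene. Friction and masses are not known exactly. Their poses are not given: they have to be found in the camera images.
- knob_center (a point): the loose volume knob: ribbed round aluminium, 40 mm diameter, 30 mm tall, 40 to 85 g, standing on the desk bore down. Origin on its axis half-way up (15 mm above its underside), z up. In its underside a D-shaped bore 14.5 mm deep: radius 6.7 mm, flat 3.2 mm from the axis on the +x side. An orange-red line on the top and down the side marks the same +x side
- shaft_tip (a point): centre of the top end of the amplifier's upright brass D-shaft: radius 6 mm, flat 2.5 mm from the axis on its +x side, tip chamfered 1.5 mm, a white dab on the end beside the flat, 22 mm above the top panel when not pressed; z up. Turns stiffly (0.06 N m); the knob goes on only with flats matched (0.7 mm of play, 7 degrees). Fully home, the knob's point is 0.5 mm above this point, its underside 7.5 mm above the panel
- shaft_push (a joint): push-switch under the shaft (m): 0 up, 0.004 fully down; spring-loaded, starts to move at 3 N and reaches the bottom at 8 N, springs back when let go. It counts as pressed beyond 0.0025
- selector (a joint): angle of the source selector (rad), 0 to 2.1, growing clockwise as seen from above, stays where it is left, friction 0.05 N m. Its black pointer line stands over the four marks at 0, 0.7, 1.4 and 2.1; the blue mark is the third, 1.4
- selector_bar (a point): middle of the source selector's grip bar on its axis, 16 mm above the top panel; aluminium bar 36 mm long (its x axis, black line on the +x end), 12 mm wide, 18 mm tall (from 7 to 25 mm above the panel), on a grey 36 mm disc. Lies 107 mm to the right of the shaft as seen from the robot
- amp_top (a point): centre of the headphone amplifier's top panel, 62 mm above the desk; fixed aluminium case 170 mm (x) by 230 mm (y) with a black top; x points to its back, away from the robot. The shaft is at (-15, 52) mm and the selector at (-15, -55) mm in this frame
- duck_center (a point): bystander: yellow toy duck, 42 mm across, 50 mm tall, point half-way up; may stand near the knob
- lens_center (a point): bystander: spare black camera lens standing on end, 66 mm diameter, 48 mm tall, point at its middle; may stand near the knob
- screwdriver_grip (a point): bystander: screwdriver, 150 mm long, lying on the desk, point on its handle
- notebook_center (a point): bystander: grey notebook, 105 x 148 x 13 mm, lying flat, point at its middle
- camera_center (a point): bystander: black camera with lens, about 115 x 135 x 105 mm, point 40 mm above the desk
- headphones_center (a point): bystander: black headphones lying flat, 30 mm high, about 235 mm wide (y) and 200 mm (x), point in the cup nearer the robot's middle line (its right cup)
- pot_center (a point): bystander: white pen pot, 76 mm diameter, 95 mm tall, pens and yellow scissors reach 160 mm, point half-way up
There are look-alikes about, which are no part of the job. Of the things that look like the part that bears knob_center, take the one that is farthest from the robot's base at the start.

How it is judged:
On the way, in this order (a step that is already met when the one before it is completed fails the run):
1. the source selector's line is turned to the blue mark (value of joint selector between 1.25 and 1.55 rad), for 0.2 s.
2. with the selector there, the knob is fully home on the D-shaft and the gripper presses it down, switch in (all of step 1 and z of knob_center in the frame of shaft_tip between -0.003 and 0.003 m and horizontal distance between knob_center and shaft_tip below 0.003 m and angle between the x axis of knob_center and the x axis of shaft_tip, either way round below 0.2 rad and angle between the z axis of knob_center and the z axis of shaft_tip, either way round below 0.1 rad and value of joint shaft_push above 0.0025 m and contact force between the fingers and knob above 2 N), for 0.2 s.
At the end, for the whole second after the job is handed in: Through the last second the fingers (over 2 N) keep the knob down: home on the shaft within 3 mm in height and sideways, flats matched within 0.2 rad, upright within 0.1 rad, switch in by over 2.5 of 4 mm, selector line within 0.15 rad of the blue mark (all of step 2); the arm keeps its last pose, push and grip.
It fails at once if the duck or the lens is shoved more than 30 mm (distance of any of duck_center, lens_center from where it was at the start of the episode above 0.03 m).
It fails at once if the screwdriver or the notebook is shoved more than 30 mm (distance of any of screwdriver_grip, notebook_center from where it was at the start of the episode above 0.03 m).
It fails at once if the camera is shoved more than 30 mm (distance of camera_center from where it was at the start of the episode above 0.03 m).
It fails at once if the headphones or the pen pot is shoved more than 30 mm (distance of any of headphones_center, pot_center from where it was at the start of the episode above 0.03 m).
It also fails if it takes over 53 s, if anything falls off the work surface, if the arm or the gripper's body presses on something with over 40 N, if the wrist force passes 120 N, or if a joint passes its speed limit or range.

## Robot

A 6-joint arm with a two-finger parallel gripper is mounted at the origin on the work surface. World frame = base frame: x ahead of the robot, y to its left, z up, the work surface at z = 0. Lengths are in m, angles in rad, forces in N, time in s.
With the tool pointing down it reaches from about 0.35 to 0.775 m from the base axis. Payload 7.3 kg.
Tool frame: the origin (TCP) lies on the front face of the gripper's body, between the roots of the fingers; the fingertips stand 66 mm ahead of it and the grasp point (between the pads) lies 47 mm ahead of it; z points along the fingers, y is the direction in which the jaws open and shut (so a half turn about z gives the same grasp; the last joint's range is limited). The gripper opens to 92 mm and grips with 3 to 60 N. Pads are 19 mm wide; open, the fingers measure 130 mm over their backs; the gripper's body (75 mm by 190 mm) begins 47 mm behind the grasp point.
Start: joints at [-1.333, 0.342, 1.524, -0, 1.275, -0.146], TCP at [0.197, -0.487, 0.292] pointing down, gripper open.
Joint ranges: [-2.53, 2.53], [-0.77, 2.02], [0.04, 2.7], [-1, 4.14], [0.28, 2.66], [-3.11, 3.11]. Speed limits (rad/s): [2.57, 2.57, 3.14, 3.14, 3.14, 3.14].

## Interface

Orientations are given as [roll, pitch, yaw] about the fixed x, y, z axes, in that order (R = Rz(yaw) Ry(pitch) Rx(roll)).
In Python, from cell import observe, read_camera, hand_in, search_frame, tip_of gives the robot as it stands. The module is installed in compiled form; this text tells all that it offers.
- The arm moves only by the tool apply_moves, never from a script. Its argument "motion" is a list of rows, each an object with "offset": the shift along the tool's x, y, z in mm, a list of three; "rotation": the turn, a rotation vector about the tool's x, y, z in rad, a list of three. In form: [{"offset": [x, y, z], "rotation": [rx, ry, rz]}, ...]. A call has 1 to 12 rows; each row shifts and turns the pose as measured when the row begins, along the tool's axes as they then stand; what a row does not reach is not made up. A row lasts 1/12 s, in which the tool goes at most 41.7 mm and 7.16 degrees, less where a joint would pass 70% of its speed; a pose out of reach is approached as far as the arm can. A call with a gripper value outside its range is refused whole. "grip" is the closure, from 0 (fully open) to 1 (shut), set as the call begins (left out, the last holds). The fingers move at their own pace and stop on an object; "grip_force" is the grip in N (left out, the last holds). Time passes only in rows, so rows that do not move let the fingers close. It gives the time, the measured TCP pose, the force and the opening at its end, in the units of the state.
- observe(): the state, without advancing time (a new reading comes with each control period).
- read_camera(name): name is "side" or "top" or "wrist"; returns a dict with "img" (384x512x3 uint8, red, green, blue), "camera_matrix" (3x3 intrinsics, pixels), "R" (3x3) and "t" (3): a world point X has camera coordinates R X + t; the wrist camera has in their place "tool_from_camera" (4x4, takes a point from camera to tool coordinates, whose origin is the TCP and whose axes are the flange's). Camera axes: x right, y down, z forward; pixel columns grow to the right and rows downward; lengths in m; the calibration is good to about 2 mm. The wrist camera is an equidistant fisheye: a pixel r from the principal point sees the ray r / f radians off the axis. A picture is of the moment at which its call begins: read the wrist's pose just before it. There is no depth.
- hand_in(): hands the job in, once; it reports no verdict.
Trained networks look in a picture, given as the dict that the camera call returned (one of the last four; its "shot" number tells which), for a name from the list of things; names that differ only in an ending like _2 or _b are one class to them, and where a whole thing is asked for, a point or a joint stands for the part that bears it (a point fixed in the world has none). Each returns a list of dicts, best first, with "score" (0 to 1); they miss things now and then, are a little off and sometimes report something else, mostly with a low value. They report only what shows in the picture. A call takes as long as a camera call. They do not tell look-alikes from the thing itself.
- search_frame(query, picture): "location" ([x, y, z] in m, in world coordinates, good to about 4 mm: the middle of the surface that is visible of it).
- tip_of(query, picture): "location" ([x, y, z] in m, in world coordinates, good to about 4 mm: a listed point, or the origin of a listed thing).
The state is a dict: "time": time; "qpos": joint angles; "qvel": joint speeds; "joint_efforts": joint torques, N m; "tool_pos": TCP position; "tool_rot": TCP orientation; "contact_force": force on the tool from outside, world axes, zero at the start; "torque": the same for the moment, N m; "opening": finger opening in m.
Only numpy, scipy, OpenCV 4.12 (cv2) and the standard library are available. Lean on these libraries where they do the work, as an engineer would, in place of code of your own. Each camera call takes 0.05 s, during which the arm holds its last target.

## Working session

There is one attempt and no reset: what is moved stays moved. The work goes in short steps, Python scripts to look and compute and a tool call to move; the robot and the scene stay as the last step left them, time stands still between calls to the robot, and variables do not carry over. Pictures are saved under pics/ and viewed, and the job is handed in when it is done.

Besides the shell and the picture viewer there is one more tool, called after "Call:" as name(argument=value, ...), one argument or row to a line, values as JSON. apply_moves: Moves the arm, as the interface text tells. Its arguments: {"type":"object","properties":{"motion":{"type":"array"},"grip":{"type":"number"},"grip_force":{"type":"number"}},"required":["motion"]}

```bash
mkdir -p pics; cat > h.py <<'E'
import numpy as np, cv2, pickle
from cell import *
def save(n,img,s=1.5):
    cv2.imwrite('pics/'+n,cv2.resize(img[:,:,::-1],None,fx=s,fy=s,interpolation=cv2.INTER_CUBIC))
E
python3 - <<'E'
from h import *
o=observe();print({k:np.round(v,3) for k,v in o.items()})
for n in ["side","top","wrist"]:
    p=read_camera(n);save(n+'0.png',p['img']);pickle.dump(p,open(n+'0.pkl','wb'))
    print(n,p['camera_matrix'].tolist(),[ (k,np.round(p[k],4).tolist()) for k in p if k in('R','t','tool_from_camera')])
    for q in ['knob_center','shaft_tip','selector_bar','amp_top','duck_center','lens_center','headphones_center','pot_center','camera_center','notebook_center','screwdriver_grip']:
        print(q,[(np.round(d['location'],3).tolist(),round(d['score'],2)) for d in tip_of(q,p)][:4])
E
```

```text
{'time': np.float64(0.0), 'qpos': array([-1.333,  0.343,  1.525,  0.   ,  1.275, -0.146]), 'qvel': array([-0.001, -0.002, -0.   , -0.001,  0.   , -0.   ]), 'joint_efforts': array([  0.   , -43.124, -24.422,   0.072,   0.056,  -0.   ]), 'tool_pos': array([ 0.197, -0.486,  0.292]), 'tool_rot': array([-3.14 , -0.   ,  0.384]), 'contact_force': array([ 0.45 , -0.103,  0.134]), 'torque': array([-0.022,  0.045, -0.002]), 'opening': np.float64(0.092)}
side [[405.4453958407423, 0.0, 254.94758869633978], [0.0, 405.4453958407423, 197.92363556475507], [0.0, 0.0, 1.0]] [('R', [[-0.9302, -0.367, 0.0075], [-0.245, 0.6056, -0.7571], [0.2733, -0.7061, -0.6533]]), ('t', [0.4938, 0.2583, 1.0295])]
knob_center [([0.592, 0.241, 0.016], 0.82), ([0.361, 0.137, 0.016], 0.65), ([0.311, 0.234, 0.019], 0.62)]
shaft_tip [([0.513, 0.022, 0.086], 0.4)]
selector_bar [([0.527, -0.088, 0.08], 0.43)]
amp_top [([0.536, -0.028, 0.062], 0.91)]
duck_center [([0.46, 0.373, 0.026], 0.53)]
lens_center [([0.468, 0.21, 0.024], 0.8)]
headphones_center [([0.714, 0.367, 0.02], 0.9)]
pot_center [([0.788, 0.192, 0.048], 0.78)]
ca
[... 772 characters left out ...]
0.208, 0.026], 0.86)]
headphones_center [([0.712, 0.371, 0.016], 0.75)]
pot_center [([0.787, 0.191, 0.046], 0.91)]
camera_center [([0.468, -0.518, 0.042], 0.89)]
notebook_center [([0.693, -0.42, 0.01], 0.81)]
screwdriver_grip [([0.372, 0.302, 0.013], 0.51)]
wrist [[297.3186396354542, 0.0, 256.52313140284855], [0.0, 297.3186396354542, 188.47756681236865], [0.0, 0.0, 1.0]] [('tool_from_camera', [[-0.0008, -0.956, -0.2934, 0.0798], [1.0, -0.0007, -0.0003, 0.0005], [0.0001, -0.2934, 0.956, -0.0914], [0.0, 0.0, 0.0, 1.0]])]
knob_center []
shaft_tip []
selector_bar []
amp_top []
duck_center []
lens_center []
headphones_center []
pot_center []
camera_center []
notebook_center []
screwdriver_grip []
```

View pics/side0.png

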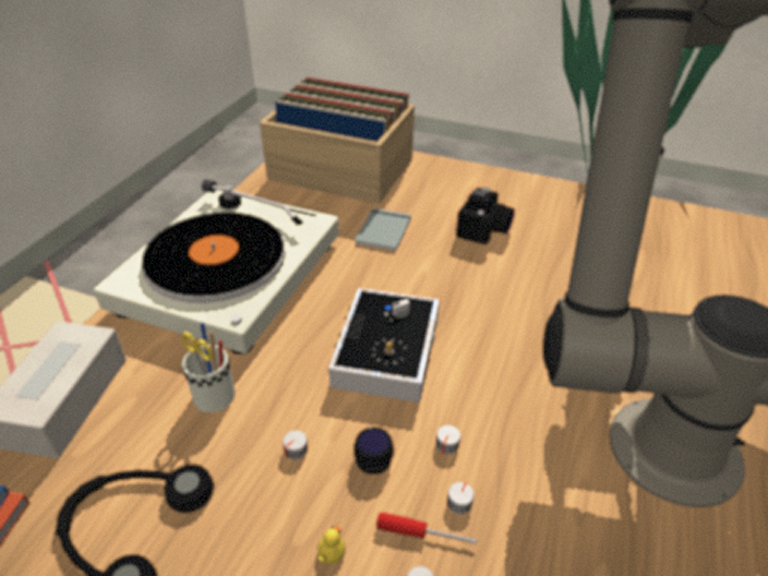

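View pics/top0.png

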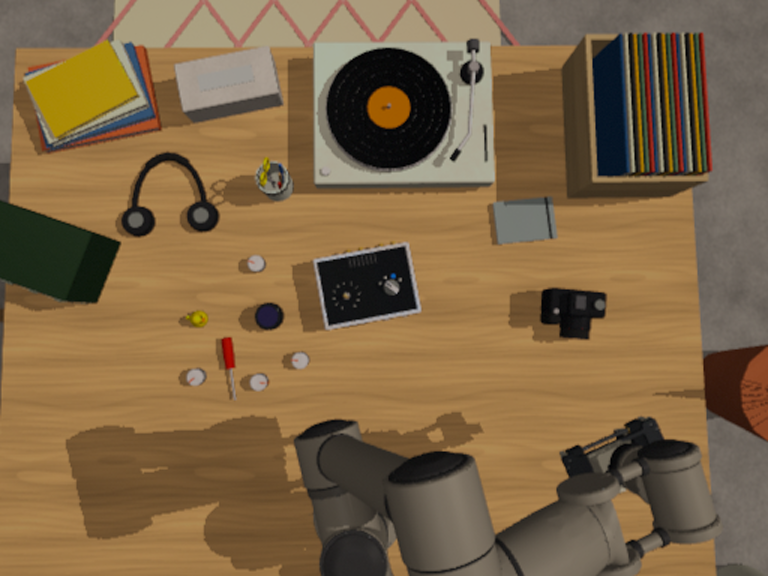

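```bash
python3 - <<'E'
from h import *
s=pickle.load(open('side0.pkl','rb'));t=pickle.load(open('top0.pkl','rb'))
def pr(p,X):
    c=p['R']@np.array(X)+p['t'];c=p['camera_matrix']@c;return c[:2]/c[2]
crops=[]
for X in [(0.593,.241,.03),(0.521,.024,.084),(0.528,-.086,.085)]:
  for p in (s,t):
    u=np.round(pr(p,X)).astype(int);print(X,u)
    c=p['img'][max(0,u[1]-24):u[1]+24,u[0]-32:u[0]+32];crops.append(cv2.resize(c,(384,288),interpolation=cv2.INTER_CUBIC))
im=np.vstack([np.hstack(crops[:2]),np.hstack(crops[2:4])]);save('crop0.png',im,1)
im=np.hstack(crops[4:]);save('crop1.png',im,1)
E
```

```text
(0.593, 0.241, 0.03) [196 294]
(0.593, 0.241, 0.03) [169 175]
(0.521, 0.024, 0.084) [255 228]
(0.521, 0.024, 0.084) [229 193]
(0.528, -0.086, 0.085) [267 202]
(0.528, -0.086, 0.085) [261 191]
```

View pics/crop0.png

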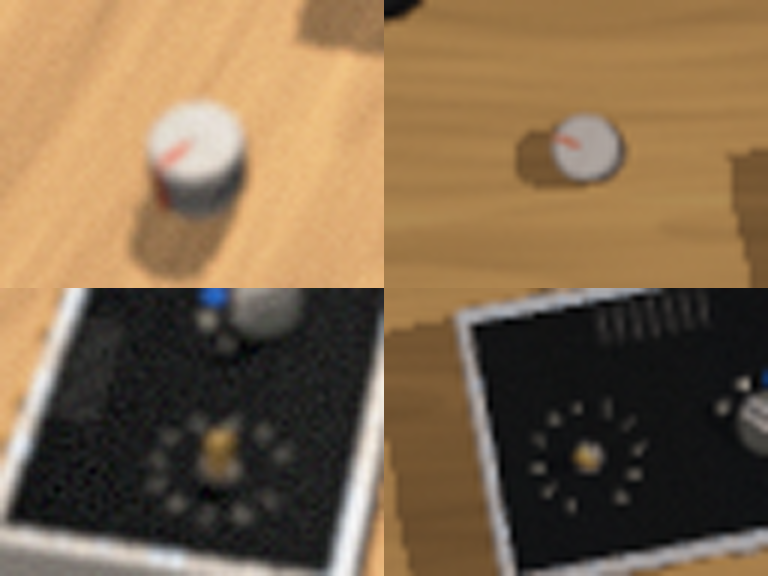

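View pics/crop1.png

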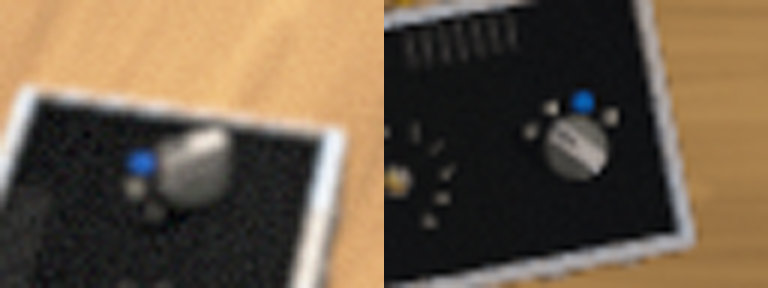

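Four knob look-alikes appear in the top picture (768-px scale): (256,264), (300,360), (259,382) and (195,377). The one at (256,264), world ≈(0.593, 0.241), is farthest from the base at 0.64 m, against 0.50, 0.39 and 0.38 m. The crop shows its orange-red line. The selector line is at about 0.3 rad and the blue mark is up and to the right of it.

Next I'll go over the amp to measure it with the wrist camera.

```bash
cat >> h.py <<'E'
from scipy.spatial.transform import Rotation as Ro
def Rt(o): return Ro.from_euler('xyz',o['tool_rot']).as_matrix()
def plan(goal,yaw,n=None,pr=True):
    o=observe();R=Rt(o);p=o['tool_pos'];G=Ro.from_euler('xyz',[np.pi,0,yaw]).as_matrix()
    rv=Ro.from_matrix(R.T@G).as_rotvec();d=np.array(goal)-p
    m=max(np.linalg.norm(d)/.036,np.linalg.norm(rv)/.115)
    n=n or int(np.ceil(m));print('t',round(float(o['time']),2),'n',n,'min',round(m,1),'F',np.round(o['contact_force'],1),'op',round(float(o['opening']),4),'pos',np.round(p,4),'rot',np.round(o['tool_rot'],4))
    print('constant rows total off(mm) in start frame',np.round(R.T@d*1e3,1),'rv',np.round(rv,4))
    Rc=R
    for i in range(n):
        off=Rc.T@d/n*1e3; print(np.round(off,1).tolist(),np.round(rv/n,4).tolist())
        Rc=Rc@Ro.from_rotvec(rv/n).as_matrix()
E
python3 - <<'E'
from h import *
plan([.515,-.03,.22],.384)
E
```

```text
t 1.8 n 16 min 15.6 F [ 0.3 -0.3  0.5] op 0.0917 pos [ 0.1966 -0.4868  0.2922] rot [3.1415 0.     0.3838]
constant rows total off(mm) in start frame [ 466.3 -304.4   72.2] rv [ 0.0001  0.     -0.0002]
[29.1, -19.0, 4.5] [0.0, 0.0, -0.0]
[29.1, -19.0, 4.5] [0.0, 0.0, -0.0]
[29.1, -19.0, 4.5] [0.0, 0.0, -0.0]
[29.1, -19.0, 4.5] [0.0, 0.0, -0.0]
[29.1, -19.0, 4.5] [0.0, 0.0, -0.0]
[29.1, -19.0, 4.5] [0.0, 0.0, -0.0]
[29.1, -19.0, 4.5] [0.0, 0.0, -0.0]
[29.1, -19.0, 4.5] [0.0, 0.0, -0.0]
[29.1, -19.0, 4.5] [0.0, 0.0, -0.0]
[29.1, -19.0, 4.5] [0.0, 0.0, -0.0]
[29.1, -19.0, 4.5] [0.0, 0.0, -0.0]
[29.1, -19.0, 4.5] [0.0, 0.0, -0.0]
[29.1, -19.0, 4.5] [0.0, 0.0, -0.0]
[29.1, -19.0, 4.5] [0.0, 0.0, -0.0]
[29.1, -19.0, 4.5] [0.0, 0.0, -0.0]
[29.1, -19.0, 4.5] [0.0, 0.0, -0.0]
```

Call:
apply_moves(
  motion=[
    {"offset": [29,-19,2],"rotation": [0,0,0]},
    {"offset": [29,-19,2],"rotation": [0,0,0]},
    {"offset": [29,-19,2],"rotation": [0,0,0]},
    {"offset": [29,-19,2],"rotation": [0,0,0]},
    {"offset": [29,-19,2],"rotation": [0,0,0]},
    {"offset": [29,-19,2],"rotation": [0,0,0]},
    {"offset": [29,-19,2],"rotation": [0,0,0]},
    {"offset": [29,-19,4],"rotation": [0,0,0]},
    {"offset": [29,-19,4],"rotation": [0,0,0]},
    {"offset": [29,-19,4],"rotation": [0,0,0]},
    {"offset": [29,-19,4],"rotation": [0,0,0]},
    {"offset": [29,-19,4],"rotation": [0,0,0]},
  ],
)

```text
time: 2.8
tool_pos: [0.4412, -0.1373, 0.2571]
tool_rot: [3.133, -0.001, 0.371]
contact_force: [1.0, -0.5, 0.2]
opening: 0.092
```

```bash
python3 - <<'E'
from h import *
plan([.515,-.03,.22],.384)
E
```

```text
t 2.8 n 4 min 3.8 F [ 1.  -0.5  0.2] op 0.092 pos [ 0.4412 -0.1373  0.2571] rot [ 3.1332e+00 -1.0000e-03  3.7080e-01]
constant rows total off(mm) in start frame [107.6 -73.6  36.6] rv [ 0.0084 -0.0009 -0.0132]
[26.9, -18.4, 9.1] [0.0021, -0.0002, -0.0033]
[27.0, -18.3, 9.2] [0.0021, -0.0002, -0.0033]
[27.0, -18.2, 9.2] [0.0021, -0.0002, -0.0033]
[27.1, -18.1, 9.2] [0.0021, -0.0002, -0.0033]
```

Call:
apply_moves(
  motion=[
    {"offset": [27,-18,9],"rotation": [0.002,0,0]},
    {"offset": [27,-18,9],"rotation": [0.002,0,0]},
    {"offset": [27,-18,9],"rotation": [0.002,0,0]},
    {"offset": [27,-18,9],"rotation": [0.002,0,0]},
    {"offset": [0,0,0],"rotation": [0,0,0]},
    {"offset": [0,0,0],"rotation": [0,0,0]},
  ],
)

```text
time: 3.3
tool_pos: [0.5219, -0.019, 0.219]
tool_rot: [3.141, -0.004, 0.379]
contact_force: [0.0, -0.5, -0.4]
opening: 0.0922
```

```bash
python3 - <<'E'
from h import *
o=observe();print(o['tool_pos'],o['tool_rot'])
p=read_camera('wrist');pickle.dump((o,p),open('w1.pkl','wb'));save('w1.png',p['img'])
E
```

```text
[ 0.5218775  -0.01898307  0.21897738] [ 3.14054821 -0.00378093  0.37870364]
```

View pics/w1.png

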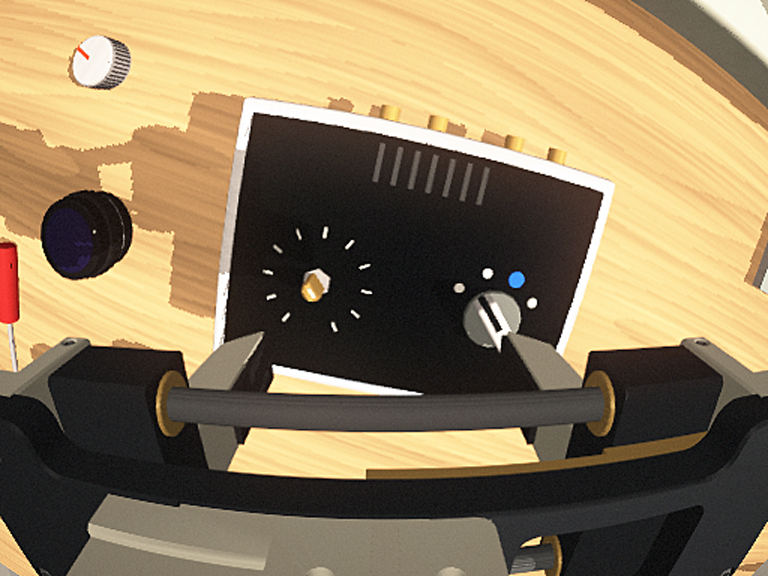

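```bash
cat >> h.py <<'E'
def ortho(o,p,c,z,half=.03,N=384):
    """image: up = +x world, left = +y world"""
    T=p['tool_from_camera'];R=Rt(o)
    Rc=R@T[:3,:3];tc=R@T[:3,3]+o['tool_pos']
    g=np.linspace(half,-half,N)
    X=np.stack([np.repeat(c[0]+g[:,None],N,1),np.repeat(c[1]+g[None],N,0),np.full((N,N),z)],-1)
    C=(X-tc)@Rc
    th=np.arctan2(np.hypot(C[...,0],C[...,1]),C[...,2]);ph=np.arctan2(C[...,1],C[...,0])
    K=p['camera_matrix'];u=K[0,2]+K[0,0]*th*np.cos(ph);v=K[1,2]+K[1,1]*th*np.sin(ph)
    im=cv2.remap(p['img'],u.astype(np.float32),v.astype(np.float32),cv2.INTER_CUBIC)
    st=int(round(.01/(2*half/(N-1))))
    for k in range(N//2%st,N,st): im[:4,k]=(0,255,0);im[k,:4]=(0,255,0)
    cv2.drawMarker(im,(N//2,N//2),(255,0,255),0,12,1)
    return im
E
python3 - <<'E'
from h import *
o,p=pickle.load(open('w1.pkl','rb'))
a=[ortho(o,p,(.529,-.085),.087),ortho(o,p,(.529,-.085),.062),ortho(o,p,(.514,.022),.084,.02),ortho(o,p,(.594,.241),.030)]
a=[cv2.resize(i,(380,296)) if 0 else i[::1] for i in a]
im=np.vstack([np.hstack(a[:2]),np.hstack(a[2:])]);save('o1.png',im,.78)
E
```

```text
(no output)
```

View pics/o1.png

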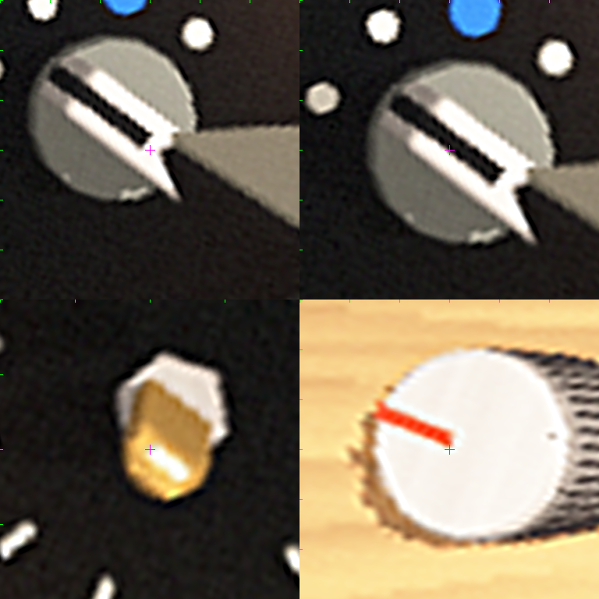

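The wrist view shows the selector marks at (459,288), (488,273), blue (516,280) and (532,303), with the selector disc at (491,320). The shaft is at (315,285). A fit puts the selector axis at ≈(0.530, -0.085), with the line at about 0.28 rad. It needs a clockwise turn of about 1.12 rad.

```bash
python3 - <<'E'
from h import *
plan([.530,-.085,.165],.93)
E
```

```text
t 3.35 n 5 min 4.8 F [ 0.2  0.3 -0.1] op 0.0918 pos [ 0.5217 -0.0192  0.219 ] rot [ 3.141  -0.0041  0.3778]
constant rows total off(mm) in start frame [-16.8  64.2  54. ] rv [ 0.0017 -0.0038 -0.5522]
[-3.4, 12.8, 10.8] [0.0003, -0.0008, -0.1104]
[-4.7, 12.4, 10.8] [0.0003, -0.0008, -0.1104]
[-6.1, 11.8, 10.8] [0.0003, -0.0008, -0.1104]
[-7.3, 11.1, 10.8] [0.0003, -0.0008, -0.1104]
[-8.5, 10.2, 10.8] [0.0003, -0.0008, -0.1104]
```

Call:
apply_moves(
  motion=[
    {"offset": [-3.4,12.8,10.8],"rotation": [0,-0.001,-0.11]},
    {"offset": [-4.7,12.4,10.8],"rotation": [0,-0.001,-0.11]},
    {"offset": [-6.1,11.8,10.8],"rotation": [0,-0.001,-0.11]},
    {"offset": [-7.3,11.1,10.8],"rotation": [0,-0.001,-0.11]},
    {"offset": [-8.5,10.2,10.8],"rotation": [0,-0.001,-0.11]},
    {"offset": [0,0,0],"rotation": [0,0,0]},
    {"offset": [0,0,0],"rotation": [0,0,0]},
  ],
  grip=0.5,
)

```text
time: 3.93
tool_pos: [0.5283, -0.0937, 0.167]
tool_rot: [3.135, 0.001, 0.944]
contact_force: [-0.5, 1.1, 0.1]
opening: 0.0498
```

```bash
python3 - <<'E'
from h import *
plan([.530,-.085,.140],.93,2)
o=observe();p=read_camera('wrist');pickle.dump((o,p),open('w2.pkl','wb'));save('w2.png',p['img'])
E
```

```text
t 3.93 n 2 min 0.8 F [-0.5  1.1  0.1] op 0.0498 pos [ 0.5283 -0.0937  0.167 ] rot [3.1351e+00 8.0000e-04 9.4360e-01]
constant rows total off(mm) in start frame [ 8.  -3.9 27. ] rv [0.0065 0.0008 0.0136]
[4.0, -2.0, 13.5] [0.0032, 0.0004, 0.0068]
[4.0, -2.0, 13.5] [0.0032, 0.0004, 0.0068]
```

View pics/w2.png

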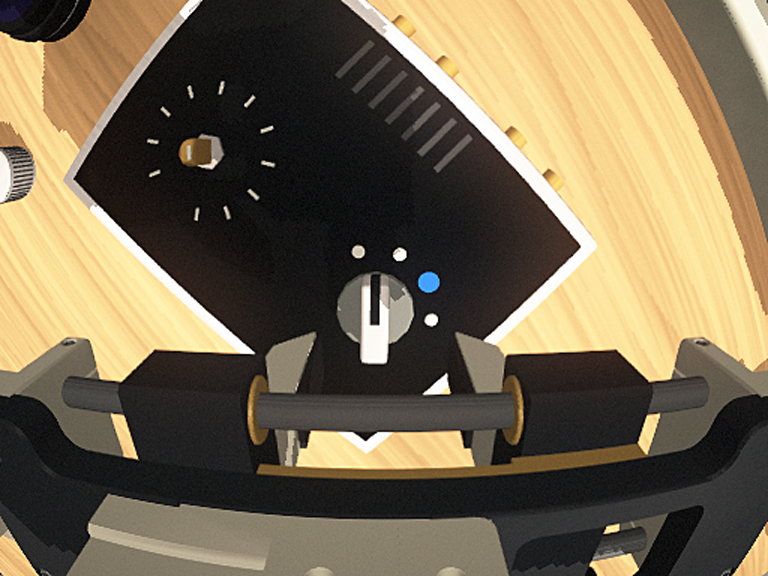

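The bar lies vertically at x≈374, between the fingers and aligned with them. I'll lower onto it.

Call:
apply_moves(
  motion=[
    {"offset": [4,-2,9],"rotation": [0.003,0,0.007]},
    {"offset": [4,-2,9],"rotation": [0.003,0,0.007]},
    {"offset": [0,0,9],"rotation": [0,0,0]},
    {"offset": [0,0,0],"rotation": [0,0,0]},
    {"offset": [0,0,0],"rotation": [0,0,0]},
  ],
)

```text
time: 4.4
tool_pos: [0.5301, -0.0822, 0.1397]
tool_rot: [3.139, -0.001, 0.921]
contact_force: [0.3, 0.2, 0.1]
opening: 0.0459
```

```bash
python3 - <<'E'
from h import *
plan([.530,-.085,.140],.93,1)
o=observe();p=read_camera('wrist');pickle.dump((o,p),open('w3.pkl','wb'))
a=[ortho(o,p,(.530,-.085),.087),ortho(o,p,(.514,.022),.084,.02)]
save('o3.png',np.hstack(a),1)
E
```

```text
t 4.4 n 1 min 0.1 F [0.3 0.2 0.1] op 0.0459 pos [ 0.5301 -0.0822  0.1397] rot [ 3.1389e+00 -6.0000e-04  9.2140e-01]
constant rows total off(mm) in start frame [-2.3  1.6 -0.3] rv [ 0.0027 -0.0006 -0.0086]
[-2.3, 1.6, -0.3] [0.0027, -0.0006, -0.0086]
```

View pics/o3.png

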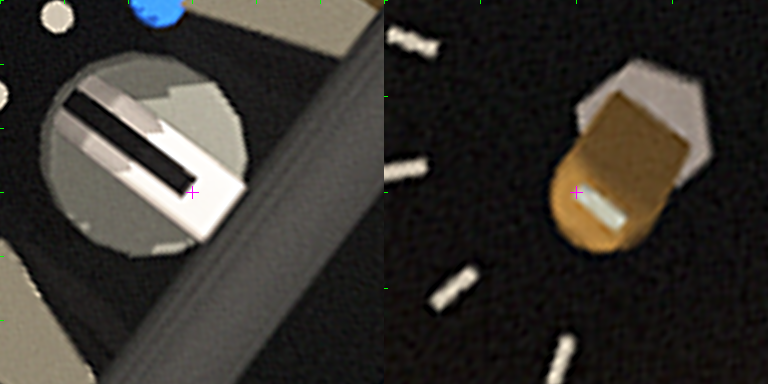

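The bar and disc both fit an axis at (0.5305, -0.085). The shaft's flat (white dab) faces about -0.68 rad. I'll centre on the bar and close.

Call:
apply_moves(
  motion=[
    {"offset": [-2,1.5,0],"rotation": [0.002,0,0.01]},
    {"offset": [0,0,0],"rotation": [0,0,0]},
    {"offset": [0,0,0],"rotation": [0,0,0]},
    {"offset": [0,0,0],"rotation": [0,0,0]},
    {"offset": [0,0,0],"rotation": [0,0,0]},
    {"offset": [0,0,0],"rotation": [0,0,0]},
  ],
  grip=1,
  grip_force=20,
)

```text
time: 4.95
tool_pos: [0.53, -0.0845, 0.1404]
tool_rot: [3.142, -0.001, 0.91]
contact_force: [1.6, 1.0, 3.6]
opening: 0.0122
```

```bash
python3 - <<'E'
from h import *
plan([.5305,-.085,.140],-.18)
E
```

```text
t 4.95 n 10 min 9.5 F [1.6 1.  3.6] op 0.0122 pos [ 0.53   -0.0845  0.1404] rot [ 3.1415e+00 -8.0000e-04  9.1030e-01]
constant rows total off(mm) in start frame [-0.1  0.7  0.4] rv [-4.0000e-04 -8.0000e-04  1.0903e+00]
[-0.0, 0.1, 0.0] [-0.0, -0.0001, 0.109]
[-0.0, 0.1, 0.0] [-0.0, -0.0001, 0.109]
[0.0, 0.1, 0.0] [-0.0, -0.0001, 0.109]
[0.0, 0.1, 0.0] [-0.0, -0.0001, 0.109]
[0.0, 0.1, 0.0] [-0.0, -0.0001, 0.109]
[0.0, 0.1, 0.0] [-0.0, -0.0001, 0.109]
[0.0, 0.1, 0.0] [-0.0, -0.0001, 0.109]
[0.0, 0.1, 0.0] [-0.0, -0.0001, 0.109]
[0.0, 0.1, 0.0] [-0.0, -0.0001, 0.109]
[0.1, 0.0, 0.0] [-0.0, -0.0001, 0.109]
```

Call:
apply_moves(
  motion=[
    {"offset": [0,0,0],"rotation": [0,0,0.1]},
    {"offset": [0,0,0],"rotation": [0,0,0.1]},
    {"offset": [0,0,0],"rotation": [0,0,0.1]},
    {"offset": [0,0,0],"rotation": [0,0,0.1]},
    {"offset": [0,0,0],"rotation": [0,0,0.1]},
    {"offset": [0,0,0],"rotation": [0,0,0]},
  ],
)

```text
time: 5.45
tool_pos: [0.5303, -0.0849, 0.1405]
tool_rot: [3.141, -0.002, 0.388]
contact_force: [0.1, 0.4, -0.4]
opening: 0.0117
```

```bash
python3 - <<'E'
from h import *
plan([.5305,-.085,.140],-.18)
E
```

```text
t 5.45 n 5 min 4.9 F [ 0.1  0.4 -0.4] op 0.0117 pos [ 0.5303 -0.0849  0.1405] rot [ 3.1407e+00 -1.5000e-03  3.8770e-01]
constant rows total off(mm) in start frame [0.2 0.2 0.5] rv [ 4.000e-04 -1.700e-03  5.677e-01]
[0.0, 0.0, 0.1] [0.0001, -0.0003, 0.1135]
[0.0, 0.0, 0.1] [0.0001, -0.0003, 0.1135]
[0.0, 0.0, 0.1] [0.0001, -0.0003, 0.1135]
[0.0, 0.0, 0.1] [0.0001, -0.0003, 0.1135]
[0.0, 0.0, 0.1] [0.0001, -0.0003, 0.1135]
```

Call:
apply_moves(
  motion=[
    {"offset": [0,0,0],"rotation": [0,0,0.11]},
    {"offset": [0,0,0],"rotation": [0,0,0.11]},
    {"offset": [0,0,0],"rotation": [0,0,0.11]},
    {"offset": [0,0,0],"rotation": [0,0,0.11]},
    {"offset": [0,0,0],"rotation": [0,0,0.1]},
    {"offset": [0,0,0],"rotation": [0,0,0]},
    {"offset": [0,0,0],"rotation": [0,0,0]},
  ],
)

```text
time: 6.03
tool_pos: [0.5303, -0.0853, 0.1405]
tool_rot: [3.141, -0.002, -0.153]
contact_force: [-0.3, 0.6, -0.5]
opening: 0.0118
```

```bash
python3 - <<'E'
from h import *
plan([.5305,-.085,.140],-.18,1)
o=observe();p=read_camera('wrist');pickle.dump((o,p),open('w4.pkl','wb'))
a=[ortho(o,p,(.5305,-.085),.087),ortho(o,p,(.5305,-.085),.062)]
save('o4.png',np.hstack(a),1)
E
```

```text
t 6.03 n 1 min 0.2 F [-0.3  0.6 -0.5] op 0.0118 pos [ 0.5303 -0.0853  0.1405] rot [ 3.1409e+00 -2.2000e-03 -1.5260e-01]
constant rows total off(mm) in start frame [ 0.2 -0.4  0.5] rv [ 0.0006 -0.0022  0.0274]
[0.2, -0.4, 0.5] [0.0006, -0.0022, 0.0274]
```

View pics/o4.png

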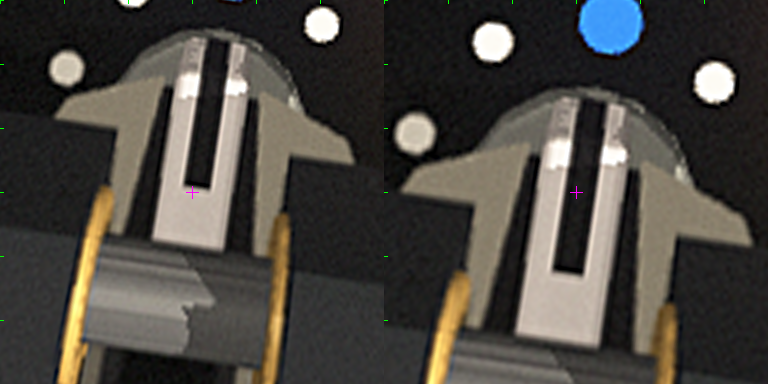

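The bar is at about -0.14 rad and the blue mark at about -0.19. I'll nudge it 0.05 further, release and rise, then look.

Call:
apply_moves(
  motion=[
    {"offset": [0,0,0],"rotation": [0,0,0.05]},
    {"offset": [0,0,0],"rotation": [0,0,0]},
    {"offset": [0,0,0],"rotation": [0,0,0]},
  ],
)

```text
time: 6.33
tool_pos: [0.5303, -0.0853, 0.1405]
tool_rot: [3.141, -0.002, -0.193]
contact_force: [-0.1, 0.9, -0.5]
opening: 0.0116
```

Call:
apply_moves(
  motion=[
    {"offset": [0,0,0],"rotation": [0,0,0]},
    {"offset": [0,0,0],"rotation": [0,0,0]},
    {"offset": [0,0,0],"rotation": [0,0,0]},
    {"offset": [0,0,0],"rotation": [0,0,0]},
    {"offset": [0,0,-15],"rotation": [0,0,0]},
    {"offset": [0,0,-25],"rotation": [0,0,0]},
    {"offset": [0,0,-30],"rotation": [0,0,0]},
    {"offset": [0,0,-10],"rotation": [0,0,0]},
    {"offset": [0,0,0],"rotation": [0,0,0]},
  ],
  grip=0,
)

```text
time: 7.08
tool_pos: [0.5293, -0.0851, 0.2224]
tool_rot: [3.141, 0.002, -0.183]
contact_force: [1.2, -0.0, -0.4]
opening: 0.067
```

```bash
python3 - <<'E'
from h import *
plan([.594,.237,.16],.93)
o=observe();p=read_camera('wrist');pickle.dump((o,p),open('w5.pkl','wb'))
a=[ortho(o,p,(.5305,-.085),.087),ortho(o,p,(.5305,-.085),.062),ortho(o,p,(.514,.022),.084,.02),ortho(o,p,(.514,.022),.062)]
save('o5.png',np.vstack([np.hstack(a[:2]),np.hstack(a[2:])]),.78)
E
```

```text
t 7.08 n 10 min 9.7 F [ 1.2 -0.  -0.4] op 0.067 pos [ 0.5293 -0.0851  0.2224] rot [ 3.1413e+00  2.1000e-03 -1.8280e-01]
constant rows total off(mm) in start frame [   5.2 -328.5   62.3] rv [-9.0000e-04  2.0000e-03 -1.1127e+00]
[0.5, -32.8, 6.2] [-0.0001, 0.0002, -0.1113]
[4.2, -32.6, 6.2] [-0.0001, 0.0002, -0.1113]
[7.8, -31.9, 6.2] [-0.0001, 0.0002, -0.1113]
[11.3, -30.9, 6.2] [-0.0001, 0.0002, -0.1113]
[14.6, -29.4, 6.2] [-0.0001, 0.0002, -0.1113]
[17.8, -27.6, 6.2] [-0.0001, 0.0002, -0.1113]
[20.7, -25.5, 6.2] [-0.0001, 0.0002, -0.1113]
[23.4, -23.0, 6.2] [-0.0001, 0.0002, -0.1113]
[25.9, -20.3, 6.2] [-0.0001, 0.0002, -0.1113]
[27.9, -17.3, 6.2] [-0.0001, 0.0002, -0.1113]
```

View pics/o5.png

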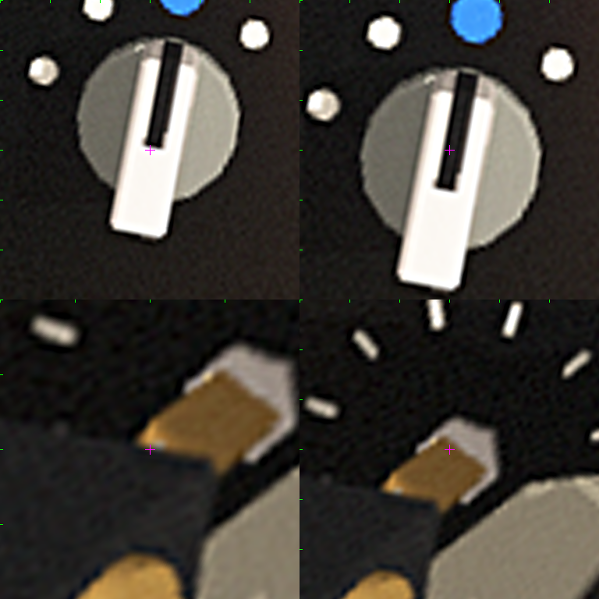

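The selector is set: its line is at -0.17 rad and the blue mark at -0.18. Next, over to the knob.

Call:
apply_moves(
  motion=[
    {"offset": [0.5,-32.8,4],"rotation": [0,0,-0.111]},
    {"offset": [4.2,-32.6,4],"rotation": [0,0,-0.111]},
    {"offset": [7.8,-31.9,4],"rotation": [0,0,-0.111]},
    {"offset": [11.3,-30.9,4],"rotation": [0,0,-0.111]},
    {"offset": [14.6,-29.4,6],"rotation": [0,0,-0.111]},
    {"offset": [17.8,-27.6,6],"rotation": [0,0,-0.111]},
    {"offset": [20.7,-25.5,6],"rotation": [0,0,-0.111]},
    {"offset": [23.4,-23,6],"rotation": [0,0,-0.111]},
    {"offset": [25.9,-20.3,6],"rotation": [0,0,-0.111]},
    {"offset": [0,0,0],"rotation": [0,0,0]},
  ],
)

```text
time: 7.97
tool_pos: [0.5816, 0.2153, 0.1603]
tool_rot: [-3.132, 0.012, 0.861]
contact_force: [-0.7, 0.0, -0.4]
opening: 0.0919
```

```bash
python3 - <<'E'
from h import *
plan([.594,.237,.15],.93)
E
```

```text
t 7.97 n 1 min 0.8 F [-0.7  0.  -0.4] op 0.0919 pos [0.5816 0.2153 0.1603] rot [-3.1316  0.0118  0.8613]
constant rows total off(mm) in start frame [24.7 -4.6 10.1] rv [-0.0104  0.0115 -0.0687]
[24.7, -4.6, 10.1] [-0.0104, 0.0115, -0.0687]
```

Call:
apply_moves(
  motion=[
    {"offset": [11,-2,5],"rotation": [-0.005,0.006,-0.035]},
    {"offset": [11,-2,4],"rotation": [-0.005,0.006,-0.035]},
    {"offset": [0,0,0],"rotation": [0,0,0]},
    {"offset": [0,0,0],"rotation": [0,0,0]},
  ],
)

```text
time: 8.3
tool_pos: [0.5902, 0.2371, 0.1444]
tool_rot: [-3.136, 0.006, 0.938]
contact_force: [0.0, 0.2, -0.0]
opening: 0.0918
```

```bash
python3 - <<'E'
from h import *
plan([.594,.237,.069],.93)
o=observe();p=read_camera('wrist');pickle.dump((o,p),open('w6.pkl','wb'));save('w6.png',p['img'])
save('o6.png',ortho(o,p,(.594,.237),.030),1.5)
E
```

```text
t 8.3 n 3 min 2.1 F [ 0.   0.2 -0. ] op 0.0918 pos [0.5902 0.2371 0.1444] rot [-3.1362  0.0064  0.9384]
constant rows total off(mm) in start frame [ 2.7  3.5 75.4] rv [-0.0053  0.0065  0.0083]
[0.9, 1.2, 25.1] [-0.0018, 0.0022, 0.0028]
[0.8, 1.1, 25.1] [-0.0018, 0.0022, 0.0028]
[0.8, 1.1, 25.1] [-0.0018, 0.0022, 0.0028]
```

View pics/w6.png

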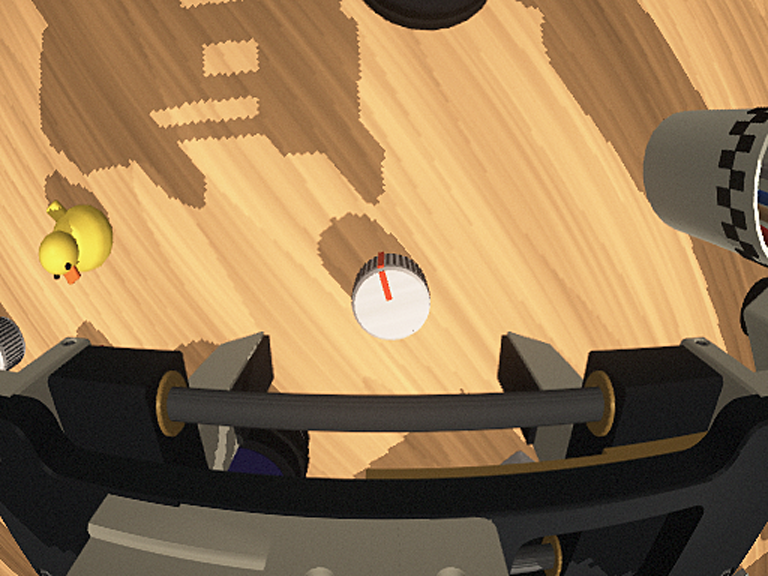

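View pics/o6.png

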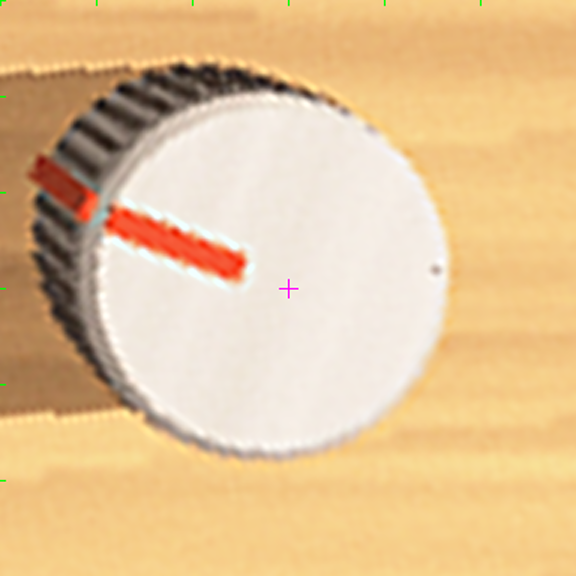

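It's the right knob: line at (384,280), lens and duck clear of the fingers. Its centre is (0.595, 0.239) and its line points at 1.19 rad. I'll lower over it.

Call:
apply_moves(
  motion=[
    {"offset": [1.5,0.8,20],"rotation": [-0.002,0.003,0.003]},
    {"offset": [1.5,0.8,20],"rotation": [-0.002,0.003,0.003]},
    {"offset": [1.5,0.8,20],"rotation": [-0.001,0,0.002]},
    {"offset": [0,0,10],"rotation": [0,0,0]},
    {"offset": [0,0,0],"rotation": [0,0,0]},
    {"offset": [0,0,0],"rotation": [0,0,0]},
  ],
)

```text
time: 8.85
tool_pos: [0.5962, 0.2339, 0.0751]
tool_rot: [3.139, -0.002, 0.92]
contact_force: [0.4, -1.5, 0.4]
opening: 0.0919
```

```bash
python3 - <<'E'
from h import *
plan([.595,.239,.069],.93)
o=observe();p=read_camera('wrist');pickle.dump((o,p),open('w7.pkl','wb'));save('w7.png',p['img'])
E
```

```text
t 8.85 n 1 min 0.2 F [ 0.4 -1.5  0.4] op 0.0919 pos [0.5962 0.2339 0.0751] rot [ 3.139e+00 -2.000e-03  9.196e-01]
constant rows total off(mm) in start frame [ 3.3 -4.1  6.1] rv [ 0.0026 -0.002  -0.0104]
[3.3, -4.1, 6.1] [0.0026, -0.002, -0.0104]
```

View pics/w7.png

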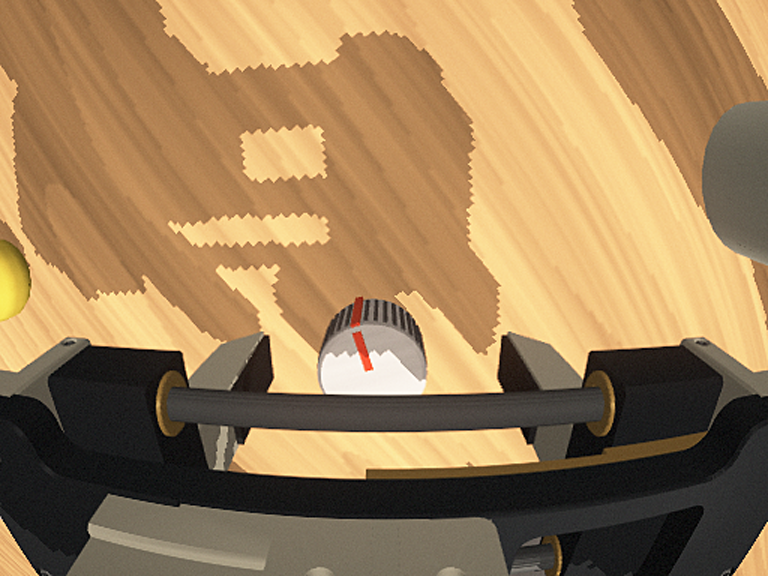

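Call:
apply_moves(
  motion=[
    {"offset": [3.3,-4,6],"rotation": [0.002,-0.002,-0.01]},
    {"offset": [0,0,0],"rotation": [0,0,0]},
    {"offset": [0,0,0],"rotation": [0,0,0]},
  ],
)

```text
time: 9.15
tool_pos: [0.5964, 0.2393, 0.072]
tool_rot: [3.138, -0.004, 0.93]
contact_force: [0.5, -0.3, 0.4]
opening: 0.0918
```

```bash
python3 - <<'E'
from h import *
plan([.595,.239,.069],.93)
E
```

```text
t 9.15 n 1 min 0.1 F [ 0.5 -0.3  0.4] op 0.0918 pos [0.5964 0.2393 0.072 ] rot [ 3.138  -0.0037  0.9298]
constant rows total off(mm) in start frame [-1.1 -1.   3. ] rv [ 0.0036 -0.0037 -0.0002]
[-1.1, -1.0, 3.0] [0.0036, -0.0037, -0.0002]
```

Call:
apply_moves(
  motion=[
    {"offset": [-1,-1,2.5],"rotation": [0.0035,-0.0035,0]},
    {"offset": [0,0,0],"rotation": [0,0,0]},
    {"offset": [0,0,0],"rotation": [0,0,0]},
    {"offset": [0,0,0],"rotation": [0,0,0]},
    {"offset": [0,0,0],"rotation": [0,0,0]},
    {"offset": [0,0,0],"rotation": [0,0,0]},
    {"offset": [0,0,0],"rotation": [0,0,0]},
  ],
  grip=1,
  grip_force=35,
)

```text
time: 9.73
tool_pos: [0.5955, 0.2397, 0.0712]
tool_rot: [3.14, -0.002, 0.931]
contact_force: [-0.6, -0.0, -0.5]
opening: 0.0494
```

```bash
python3 - <<'E'
from h import *
plan([.595,.239,.19],.93)
E
```

```text
t 9.73 n 4 min 3.3 F [-0.6 -0.  -0.5] op 0.0494 pos [0.5955 0.2397 0.0712] rot [ 3.140e+00 -2.200e-03  9.307e-01]
constant rows total off(mm) in start frame [  -0.6    0.3 -118.8] rv [ 0.0016 -0.0022  0.0007]
[-0.2, 0.1, -29.7] [0.0004, -0.0006, 0.0002]
[-0.2, 0.1, -29.7] [0.0004, -0.0006, 0.0002]
[-0.2, 0.0, -29.7] [0.0004, -0.0006, 0.0002]
[-0.2, 0.0, -29.7] [0.0004, -0.0006, 0.0002]
```

Still closing (49 mm), so I'll wait a little.

Call:
apply_moves(
  motion=[
    {"offset": [0,0,1],"rotation": [0,0,0]},
    {"offset": [0,0,0],"rotation": [0,0,0]},
    {"offset": [0,0,0],"rotation": [0,0,0]},
    {"offset": [0,0,0],"rotation": [0,0,0]},
  ],
)

```text
time: 10.07
tool_pos: [0.5955, 0.2397, 0.0701]
tool_rot: [3.14, -0.002, 0.93]
contact_force: [-0.1, 0.3, 0.4]
opening: 0.0382
```

```bash
python3 - <<'E'
from h import *
plan([.595,.239,.19],.93,1)
o=observe();p=read_camera('wrist');pickle.dump((o,p),open('w8.pkl','wb'));save('o8.png',ortho(o,p,(.595,.239),.030),1)
E
```

```text
t 10.07 n 1 min 3.3 F [-0.1  0.3  0.4] op 0.0382 pos [0.5955 0.2397 0.0701] rot [ 3.1401e+00 -2.3000e-03  9.3040e-01]
constant rows total off(mm) in start frame [  -0.6    0.2 -119.9] rv [ 0.0015 -0.0023  0.0004]
[-0.6, 0.2, -119.9] [0.0015, -0.0023, 0.0004]
```

View pics/o8.png

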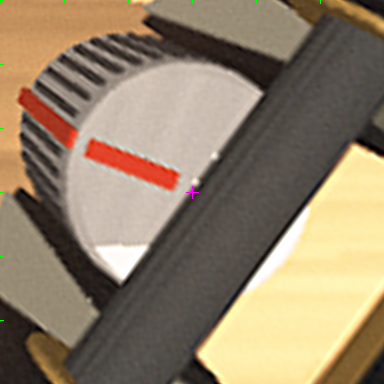

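The knob is gripped (opening 38 mm). I'll measure the line angle in the hand and lift.

```bash
cat >> h.py <<'E'
def redang(o,p,c,z):
    im=ortho(o,p,c,z,.03,768).astype(int)
    m=((im[...,0]>150)&(im[...,1]<110)&(im[...,2]<90)).astype(np.uint8)
    n,l,s,_=cv2.connectedComponentsWithStats(m)
    for k in range(1,n):
        if s[k,4]<200: continue
        ys,xs=np.nonzero(l==k);q=np.stack([-(ys-383.5),-(xs-383.5)],1)*.06/767
        mu=q.mean(0);w,v=np.linalg.eigh(np.cov(q.T));d=v[:,1]
        print('red',s[k,4],'mid',np.round(mu+c,4),'ang mod pi',round(float(np.arctan2(d[1],d[0])%np.pi),3),'len',round(float(np.sqrt(12*w[1])),4))
E
python3 - <<'E'
from h import *
for n in ('w1','w6','w7','w8'):
    o,p=pickle.load(open(n+'.pkl','rb'));print(n,o['tool_rot'][2]);redang(o,p,(.595,.239),.030)
plan([.595,.239,.17],.93)
E
```

```text
w1 0.3787036359049314
red 5557 mid [0.5989 0.2485] ang mod pi 1.197 len 0.0163
red 252 mid [0.5987 0.257 ] ang mod pi 0.864 len 0.0016
red 699 mid [0.5888 0.2567] ang mod pi 0.011 len 0.0064
red 470 mid [0.5774 0.2484] ang mod pi 1.103 len 0.0032
w6 0.9383600997097152
red 281 mid [0.6062 0.2634] ang mod pi 2.987 len 0.0037
red 760 mid [0.6026 0.2581] ang mod pi 2.815 len 0.0037
red 5980 mid [0.5987 0.2489] ang mod pi 1.197 len 0.0147
w7 0.9195898370314532
red 221 mid [0.6093 0.2647] ang mod pi 2.953 len 0.0038
red 705 mid [0.6029 0.2582] ang mod pi 2.81 len 0.0033
red 6616 mid [0.599  0.2492] ang mod pi 1.201 len 0.0147
w8 0.9304457831896713
red 4935 mid [0.6065 0.2616] ang mod pi 0.82 len 0.0113
red 7053 mid [0.5993 0.2484] ang mod pi 1.197 len 0.0149
t 10.12 n 3 min 2.8 F [-0.1  0.2  0.7] op 0.0379 pos [0.5955 0.2397 0.0701] rot [ 3.140e+00 -2.200e-03  9.305e-01]
constant rows total off(mm) in start frame [ -0.6   0.2 -99.9] rv [ 0.0016 -0.0022  0.0005]
[-0.2, 0.1, -33.3] [0.0005, -0.0007, 0.0002]
[-0.2, 0.0, -33.3] [0.0005, -0.0007, 0.0002]
[-0.3, 0.0, -33.3] [0.0005, -0.0007, 0.0002]
```

Call:
apply_moves(
  motion=[
    {"offset": [0,0,-15],"rotation": [0,0,0]},
    {"offset": [0,0,-30],"rotation": [0,0,0]},
    {"offset": [0,0,-35],"rotation": [0,0,0]},
    {"offset": [0,0,-15],"rotation": [0,0,0]},
    {"offset": [0,0,0],"rotation": [0,0,0]},
  ],
)

```text
time: 10.53
tool_pos: [0.5936, 0.2391, 0.1652]
tool_rot: [-3.138, 0.004, 0.93]
contact_force: [0.5, 0.4, -1.2]
opening: 0.0378
```

```bash
python3 - <<'E'
from h import *
o=observe();p=read_camera('wrist');pickle.dump((o,p),open('w9.pkl','wb'));c=o['tool_pos'];redang(o,p,c[:2],c[2]-.040)
save('o9.png',ortho(o,p,c[:2],c[2]-.04),1)
plan([.478,.07,.175],-.96)
E
```

```text
red 1780 mid [0.6053 0.2622] ang mod pi 0.683 len 0.0082
red 684 mid [0.6013 0.2573] ang mod pi 2.774 len 0.0031
red 7465 mid [0.5972 0.2477] ang mod pi 1.196 len 0.015
t 10.58 n 17 min 16.4 F [ 0.2  0.4 -0.9] op 0.0382 pos [0.5935 0.239  0.1641] rot [-3.1377  0.0048  0.9303]
constant rows total off(mm) in start frame [-204.6    8.4  -10. ] rv [0.0019 0.007  1.8903]
[-12.0, 0.5, -0.6] [0.0001, 0.0004, 0.1112]
[-11.9, 1.8, -0.6] [0.0001, 0.0004, 0.1112]
[-11.6, 3.1, -0.6] [0.0001, 0.0004, 0.1112]
[-11.2, 4.4, -0.6] [0.0001, 0.0004, 0.1112]
[-10.6, 5.6, -0.6] [0.0001, 0.0004, 0.1112]
[-10.0, 6.8, -0.6] [0.0001, 0.0004, 0.1112]
[-9.1, 7.8, -0.6] [0.0001, 0.0004, 0.1112]
[-8.2, 8.8, -0.6] [0.0001, 0.0004, 0.1112]
[-7.2, 9.7, -0.6] [0.0001, 0.0004, 0.1112]
[-6.1, 10.4, -0.6] [0.0001, 0.0004, 0.1112]
[-4.9, 11.0, -0.6] [0.0001, 0.0004, 0.1112]
[-3.6, 11.5, -0.6] [0.0001, 0.0004, 0.1112]
[-2.3, 11.8, -0.6] [0.0001, 0.0004, 0.1112]
[-1.0, 12.0, -0.6] [0.0001, 0.0004, 0.1112]
[0.3, 12.0, -0.6] [0.0001, 0.0004, 0.1112]
[1.7, 11.9, -0.6] [0.0001, 0.0004, 0.1112]
[3.0, 11.7, -0.6] [0.0001, 0.0004, 0.1112]
```

View pics/o9.png

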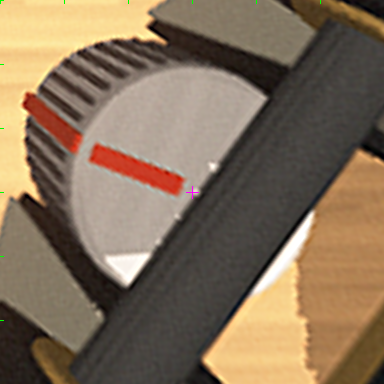

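The line in the hand is at tool yaw + 0.266. I'll go to the viewing pose beside the shaft.

Call:
apply_moves(
  motion=[
    {"offset": [-12,0.5,-0.6],"rotation": [0,0,0.11]},
    {"offset": [-12,2,-0.6],"rotation": [0,0,0.11]},
    {"offset": [-11.6,3,-0.6],"rotation": [0,0,0.11]},
    {"offset": [-11.2,4.4,-0.6],"rotation": [0,0,0.11]},
    {"offset": [-10.6,5.6,-0.6],"rotation": [0,0,0.11]},
    {"offset": [-10,6.8,-0.6],"rotation": [0,0,0.11]},
    {"offset": [-9,7.8,-0.6],"rotation": [0,0,0.11]},
    {"offset": [-8.2,8.8,-0.6],"rotation": [0,0,0.11]},
    {"offset": [-7.2,9.7,-0.6],"rotation": [0,0,0.11]},
    {"offset": [-6,10.4,-0.6],"rotation": [0,0,0.11]},
    {"offset": [-5,11,-0.6],"rotation": [0,0,0.11]},
    {"offset": [-3.6,11.5,-0.6],"rotation": [0,0,0.11]},
  ],
)

```text
time: 11.58
tool_pos: [0.4981, 0.1163, 0.1522]
tool_rot: [3.121, 0.029, -0.449]
contact_force: [0.1, 0.0, -0.6]
opening: 0.0382
```

```bash
python3 - <<'E'
from h import *
plan([.478,.07,.175],-.946)
E
```

```text
t 11.58 n 5 min 4.3 F [ 0.1  0.  -0.6] op 0.0382 pos [0.4981 0.1163 0.1522] rot [ 3.1212  0.0291 -0.4487]
constant rows total off(mm) in start frame [  1.4  50.9 -21.8] rv [0.0272 0.0234 0.4976]
[0.3, 10.2, -4.4] [0.0054, 0.0047, 0.0995]
[1.3, 10.1, -4.4] [0.0054, 0.0047, 0.0995]
[2.3, 9.9, -4.5] [0.0054, 0.0047, 0.0995]
[3.3, 9.6, -4.5] [0.0054, 0.0047, 0.0995]
[4.3, 9.2, -4.5] [0.0054, 0.0047, 0.0995]
```

Call:
apply_moves(
  motion=[
    {"offset": [0.3,5,-12],"rotation": [0.007,0.006,0.1]},
    {"offset": [1.3,10,-10],"rotation": [0.006,0.005,0.1]},
    {"offset": [2.3,10,-3],"rotation": [0.005,0.005,0.1]},
    {"offset": [3.3,9.6,0],"rotation": [0.005,0.005,0.1]},
    {"offset": [4.3,9.2,0],"rotation": [0.004,0.003,0.08]},
    {"offset": [0,0,0],"rotation": [0,0,0]},
    {"offset": [0,0,0],"rotation": [0,0,0]},
  ],
)

```text
time: 12.17
tool_pos: [0.472, 0.0712, 0.1678]
tool_rot: [3.126, 0.01, -0.958]
contact_force: [-0.0, -0.1, -0.7]
opening: 0.0382
```

```bash
python3 - <<'E'
from h import *
plan([.478,.07,.17],-.946)
o=observe();p=read_camera('wrist');pickle.dump((o,p),open('w10.pkl','wb'));save('w10.png',p['img'])
c=o['tool_pos'];redang(o,p,c[:2],c[2]-.040)
save('o10.png',np.hstack([ortho(o,p,(.514,.022),.084,.015),ortho(o,p,(.514,.022),.062,.025)]),1)
E
```

```text
t 12.17 n 1 min 0.2 F [-0.  -0.1 -0.7] op 0.0382 pos [0.472  0.0712 0.1678] rot [ 3.1256  0.0103 -0.9584]
constant rows total off(mm) in start frame [ 4.4 -4.1 -2.3] rv [ 0.0159  0.0104 -0.0123]
[4.4, -4.1, -2.3] [0.0159, 0.0104, -0.0123]
red 4708 mid [0.4897 0.0536] ang mod pi 2.084 len 0.0106
red 5644 mid [0.4794 0.0648] ang mod pi 2.448 len 0.0146
```

View pics/w10.png

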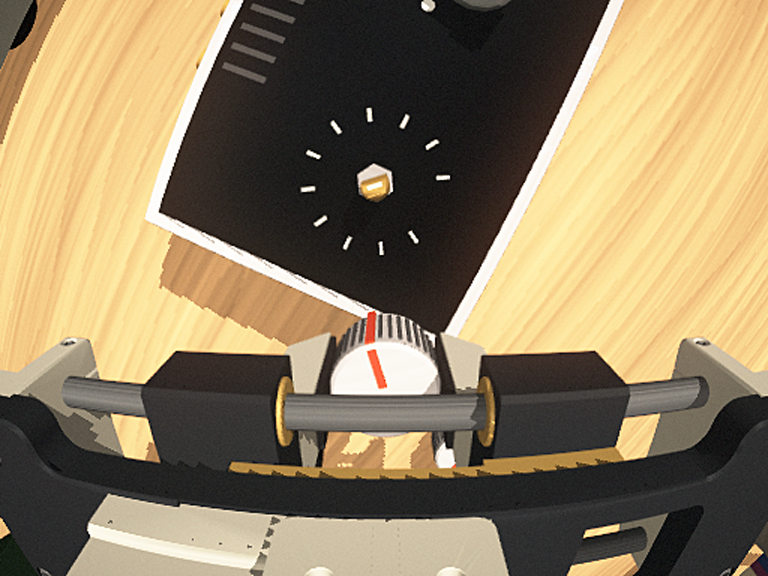

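View pics/o10.png

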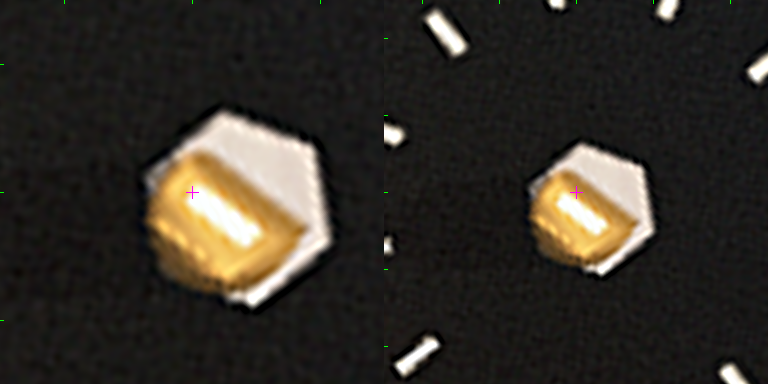

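```bash
cat > fit.py <<'E'
from h import *
def ticks(o,p,c=(.514,.022)):
    H=.036;N=768
    im=ortho(o,p,c,.062,H,N).astype(int);im[:6]=0;im[:,:6]=0
    m=((im.min(-1)>110)&(im.max(-1)-im.min(-1)<45)).astype(np.uint8)
    n,l,s,cen=cv2.connectedComponentsWithStats(m)
    P=[]
    for k in range(1,n):
        if 60<s[k,4]<1500:
            x=-(cen[k,1]-383.5)*2*H/767;y=-(cen[k,0]-383.5)*2*H/767;r=np.hypot(x,y)
            if .010<r<.034:P.append((x,y))
    P=np.array(P)
    for _ in range(5):
        A=np.c_[2*P,np.ones(len(P))];q=np.linalg.lstsq(A,(P**2).sum(1),rcond=None)[0]
        R=np.sqrt(q[2]+q[0]**2+q[1]**2);e=abs(np.hypot(*(P-q[:2]).T)-R)
        if e.max()<.001 or len(P)<6:break
        P=P[e<e.max()]
    print('ticks',len(P),'R',round(R,4),'centre',np.round(q[:2]+c,4),'res',round(e.max(),4))
def dab(o,p,c=(.514,.022)):
    H=.015;N=768
    im=ortho(o,p,c,.084,H,N);cv2.imwrite('x.png',im)
    im=im.astype(int)
    # white strip surrounded by brass: bright & low saturation, component not nut
    m=((im[...,2]>170)&(im[...,0]>200)).astype(np.uint8)
    n,l,s,cen=cv2.connectedComponentsWithStats(m)
    for k in range(1,n):
        if s[k,4]>400:
            ys,xs=np.nonzero(l==k);q=np.stack([-(ys-383.5),-(xs-383.5)],1)*2*H/767
            w,v=np.linalg.eigh(np.cov(q.T));d=v[:,1]
            print(' white',s[k,4],np.round(q.mean(0)+c,4),'normal',round(float(np.arctan2(d[1],d[0])%np.pi-np.pi/2-0),3),'LxW',np.round(np.sqrt(12*w[::-1]),4))
if __name__=='__main__':
    for n in ('w1','w2','w3','w10'):
        o,p=pickle.load(open(n+'.pkl','rb'));print(n,round(o['tool_rot'][2],3));ticks(o,p);dab(o,p)
E
python3 fit.py
```

```text
w1 0.379
ticks 7 R 0.0299 centre [0.5119 0.0198] res 0.0002
 white 32467 [0.5221 0.0168] normal -0.646 LxW [0.0123 0.0053]
 white 8734 [0.5121 0.0196] normal -0.654 LxW [0.006  0.0022]
w2 0.944
ticks 11 R 0.0299 centre [0.5119 0.0197] res 0.0001
 white 7691 [0.5166 0.0092] normal 1.194 LxW [0.0071 0.0026]
 white 814 [0.5113 0.0181] normal -0.742 LxW [0.0021 0.0006]
 white 2137 [0.502  0.0347] normal 0.685 LxW [0.0047 0.0008]
w3 0.921
ticks 11 R 0.0299 centre [0.512  0.0198] res 0.0001
 white 490 [0.5111 0.0176] normal -0.756 LxW [0.001  0.0007]
 white 2430 [0.5041 0.0346] normal 0.701 LxW [0.005  0.0008]
w10 -0.958
ticks 9 R 0.0299 centre [0.5118 0.0199] res 0.0001
 white 32136 [0.5148 0.0157] normal -1.089 LxW [0.0133 0.0072]
 white 7692 [0.5121 0.0196] normal -0.642 LxW [0.0061 0.0019]
```

The tick ring and the white dab agree: shaft at (0.5118, 0.0199), flat facing -0.65 rad. So the tool yaw needs to be -0.915, with the TCP over (0.5126, 0.0193).

```bash
python3 - <<'E'
from h import *
plan([.5126,.0193,.165],-.915,3)
E
```

```text
t 12.22 n 3 min 1.8 F [-0.2 -0.2 -0.9] op 0.0382 pos [0.4719 0.0713 0.1677] rot [ 3.125   0.0106 -0.958 ]
constant rows total off(mm) in start frame [66.  -3.4  1.9] rv [ 0.0163  0.0109 -0.0429]
[22.0, -1.1, 0.6] [0.0054, 0.0036, -0.0143]
[22.0, -0.8, 0.7] [0.0054, 0.0036, -0.0143]
[22.0, -0.5, 0.8] [0.0054, 0.0036, -0.0143]
```

Call:
apply_moves(
  motion=[
    {"offset": [20,-1,0],"rotation": [0.005,0.004,-0.014]},
    {"offset": [20,-1,0],"rotation": [0.005,0.004,-0.014]},
    {"offset": [20,-0.5,0],"rotation": [0.005,0.003,-0.014]},
    {"offset": [0,0,0],"rotation": [0,0,0]},
    {"offset": [0,0,0],"rotation": [0,0,0]},
  ],
)

```text
time: 12.63
tool_pos: [0.5106, 0.0257, 0.1639]
tool_rot: [3.138, 0.004, -0.899]
contact_force: [-0.8, 1.0, -1.0]
opening: 0.0379
```

```bash
python3 - <<'E'
from h import *
plan([.5126,.0193,.162],-.915,1)
E
```

```text
t 12.63 n 1 min 0.2 F [-0.8  1.  -1. ] op 0.0379 pos [0.5106 0.0257 0.1639] rot [ 3.1377  0.0037 -0.8994]
constant rows total off(mm) in start frame [6.3 2.4 1.9] rv [0.0039 0.0036 0.0156]
[6.3, 2.4, 1.9] [0.0039, 0.0036, 0.0156]
```

Call:
apply_moves(
  motion=[
    {"offset": [6,2.4,0],"rotation": [0.004,0.0035,0.015]},
    {"offset": [0,0,0],"rotation": [0,0,0]},
    {"offset": [0,0,0],"rotation": [0,0,0]},
  ],
)

```text
time: 12.88
tool_pos: [0.5117, 0.0208, 0.1628]
tool_rot: [3.14, 0.002, -0.913]
contact_force: [-0.3, 0.3, -0.6]
opening: 0.0378
```

```bash
python3 - <<'E'
from h import *
plan([.5126,.0193,.162],-.915,1)
o=observe();p=read_camera('wrist');c=o['tool_pos'];redang(o,p,c[:2],c[2]-.040);save('w11.png',p['img'])
pickle.dump((o,p),open('w11.pkl','wb'))
E
```

```text
t 12.88 n 1 min 0.1 F [-0.3  0.3 -0.6] op 0.0378 pos [0.5117 0.0208 0.1628] rot [ 3.1403e+00  2.1000e-03 -9.1270e-01]
constant rows total off(mm) in start frame [1.8 0.2 0.8] rv [0.0013 0.0021 0.0023]
[1.8, 0.2, 0.8] [0.0013, 0.0021, 0.0023]
red 4879 mid [0.5307 0.0042] ang mod pi 2.129 len 0.0108
red 5801 mid [0.5199 0.0148] ang mod pi 2.494 len 0.0145
```

Call:
apply_moves(
  motion=[
    {"offset": [1.5,0.4,0],"rotation": [0.001,0.002,0.002]},
    {"offset": [0,0,0],"rotation": [0,0,0]},
    {"offset": [0,0,3],"rotation": [0,0,0]},
    {"offset": [0,0,3],"rotation": [0,0,0]},
    {"offset": [0,0,3],"rotation": [0,0,0]},
    {"offset": [0,0,0],"rotation": [0,0,0]},
  ],
)

```text
time: 13.43
tool_pos: [0.5116, 0.0206, 0.1533]
tool_rot: [-3.141, -0.0, -0.913]
contact_force: [0.5, 0.4, -0.7]
opening: 0.0382
```

```bash
python3 - <<'E'
from h import *
plan([.5124,.0195,.150],-.915,1)
o=observe();p=read_camera('wrist');c=o['tool_pos'];redang(o,p,c[:2],c[2]-.040)
s=read_camera('side');i=s['img'][195:255,215:295];save('s12.png',i,9)
E
```

```text
t 13.43 n 1 min 0.1 F [ 0.5  0.4 -0.7] op 0.0382 pos [0.5116 0.0206 0.1533] rot [-3.1415e+00 -2.0000e-04 -9.1260e-01]
constant rows total off(mm) in start frame [1.4 0.1 3.3] rv [-0.0001 -0.0002  0.0024]
[1.4, 0.1, 3.3] [-0.0001, -0.0002, 0.0024]
red 4847 mid [0.5307 0.0039] ang mod pi 2.127 len 0.0108
red 5796 mid [0.52   0.0146] ang mod pi 2.496 len 0.0145
```

View pics/s12.png

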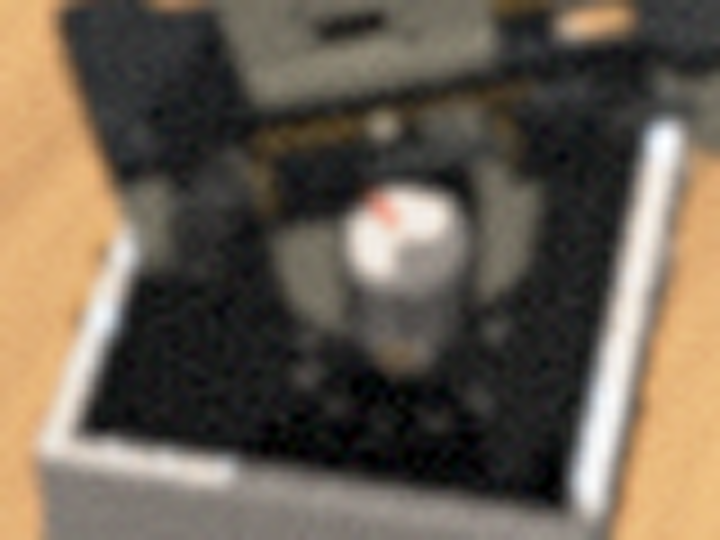

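Call:
apply_moves(
  motion=[
    {"offset": [1.4,0.3,0],"rotation": [0,0,0.002]},
    {"offset": [0.3,0,1.5],"rotation": [0,0,0]},
    {"offset": [0.2,0,1.5],"rotation": [0,0,0]},
    {"offset": [0,0,1.5],"rotation": [0,0,0]},
    {"offset": [0,0,0],"rotation": [0,0,0]},
  ],
)

```text
time: 13.95
tool_pos: [0.5128, 0.0187, 0.149]
tool_rot: [-3.141, -0.0, -0.915]
contact_force: [-0.5, 0.3, -1.2]
opening: 0.038
```

```bash
python3 - <<'E'
from h import *
plan([.5124,.0195,.1395],-.915,1)
o=observe();p=read_camera('wrist');c=o['tool_pos'];redang(o,p,c[:2],c[2]-.040)
E
```

```text
t 13.95 n 1 min 0.3 F [-0.5  0.3 -1.2] op 0.038 pos [0.5128 0.0187 0.149 ] rot [-3.1412e+00 -3.0000e-04 -9.1510e-01]
constant rows total off(mm) in start frame [-0.9 -0.2  9.5] rv [-0.0003 -0.0003 -0.0001]
[-0.9, -0.2, 9.5] [-0.0003, -0.0003, -0.0001]
red 4848 mid [0.5318 0.002 ] ang mod pi 2.125 len 0.0108
red 5821 mid [0.5211 0.0126] ang mod pi 2.492 len 0.0145
```

There's no force 5 mm below the tip height, so it appears to be entering. I'll continue down.

Call:
apply_moves(
  motion=[
    {"offset": [-0.7,-0.1,1.5],"rotation": [0,0,0]},
    {"offset": [0,0,1.5],"rotation": [0,0,0]},
    {"offset": [0,0,1.5],"rotation": [0,0,0]},
    {"offset": [0,0,0],"rotation": [0,0,0]},
  ],
)

```text
time: 14.33
tool_pos: [0.5126, 0.0193, 0.1442]
tool_rot: [-3.141, -0.001, -0.915]
contact_force: [0.1, -0.4, -0.7]
opening: 0.038
```

```bash
python3 - <<'E'
from h import *
plan([.5124,.0195,.1395],-.915,1)
print(observe()['contact_force'],observe()['torque'])
E
```

```text
t 14.33 n 1 min 0.1 F [ 0.1 -0.4 -0.7] op 0.038 pos [0.5126 0.0193 0.1442] rot [-3.1408e+00 -1.0000e-03 -9.1490e-01]
constant rows total off(mm) in start frame [-0.3  0.1  4.7] rv [-0.0008 -0.001   0.0001]
[-0.3, 0.1, 4.7] [-0.0008, -0.001, 0.0001]
[ 0.10354973 -0.3973268  -0.71856561] [ 0.12776776 -0.01155973  0.01973756]
```

Still free. Now to home and into the switch, with a firmer grip.

Call:
apply_moves(
  motion=[
    {"offset": [0,0,1.5],"rotation": [0,0,0]},
    {"offset": [0,0,1.5],"rotation": [0,0,0]},
    {"offset": [0,0,1.5],"rotation": [0,0,0]},
    {"offset": [0,0,1],"rotation": [0,0,0]},
    {"offset": [0,0,0],"rotation": [0,0,0]},
  ],
  grip_force=50,
)

```text
time: 14.75
tool_pos: [0.5128, 0.0193, 0.1386]
tool_rot: [-3.141, -0.001, -0.915]
contact_force: [-0.9, -0.2, 3.2]
opening: 0.038
```

```bash
python3 - <<'E'
from h import *
plan([.5124,.0195,.1355],-.915,1)
E
```

```text
t 14.75 n 1 min 0.1 F [-0.9 -0.2  3.2] op 0.038 pos [0.5128 0.0193 0.1386] rot [-3.1406e+00 -1.4000e-03 -9.1490e-01]
constant rows total off(mm) in start frame [-0.4  0.1  3.1] rv [-0.001  -0.0014  0.0001]
[-0.4, 0.1, 3.1] [-0.001, -0.0014, 0.0001]
```

Call:
apply_moves(
  motion=[
    {"offset": [0,0,1.5],"rotation": [0,0,0]},
    {"offset": [0,0,1.5],"rotation": [0,0,0]},
    {"offset": [0,0,1],"rotation": [0,0,0]},
  ],
)

```text
time: 15.0
tool_pos: [0.5128, 0.0193, 0.1354]
tool_rot: [-3.14, -0.002, -0.915]
contact_force: [-3.6, -0.1, 6.7]
opening: 0.0381
```

```bash
python3 - <<'E'
from h import *
plan([.5124,.0195,.1355],-.915,1)
o=observe();p=read_camera('wrist');c=o['tool_pos'];redang(o,p,c[:2],c[2]-.040)
plan([.5124,.0195,.1355],-.915,1)
E
```

```text
t 15.0 n 1 min 0.0 F [-3.6 -0.1  6.7] op 0.0381 pos [0.5128 0.0193 0.1354] rot [-3.1401e+00 -1.9000e-03 -9.1470e-01]
constant rows total off(mm) in start frame [-0.4  0.2 -0.1] rv [-0.0015 -0.0019  0.0003]
[-0.4, 0.2, -0.1] [-0.0015, -0.0019, 0.0003]
red 4921 mid [0.5319 0.0026] ang mod pi 2.125 len 0.0107
red 5983 mid [0.5212 0.0132] ang mod pi 2.493 len 0.0145
t 15.05 n 1 min 0.0 F [-1.7  0.3  6.8] op 0.0376 pos [0.5128 0.0193 0.1354] rot [-3.1401e+00 -1.9000e-03 -9.1470e-01]
constant rows total off(mm) in start frame [-0.4  0.2 -0.1] rv [-0.0015 -0.0019  0.0003]
[-0.4, 0.2, -0.1] [-0.0015, -0.0019, 0.0003]
```

Call:
apply_moves(
  motion=[
    {"offset": [-0.2,0,1],"rotation": [-0.001,-0.001,0]},
    {"offset": [0,0,0.8],"rotation": [0,0,0]},
    {"offset": [0,0,0.5],"rotation": [0,0,0]},
  ],
)

```text
time: 15.3
tool_pos: [0.5128, 0.0193, 0.1354]
tool_rot: [-3.14, -0.002, -0.914]
contact_force: [-3.9, 0.7, 6.3]
opening: 0.0381
```

```bash
python3 - <<'E'
from h import *
plan([.5124,.0195,.1355],-.915,1)
o=observe();p=read_camera('wrist');c=o['tool_pos'];redang(o,p,c[:2],c[2]-.040)
a=ortho(o,p,(.5305,-.085),.087);b=cv2.resize(p['img'],(512,384))
save('w13.png',np.hstack([b,cv2.resize(a,(384,384))]),.85)
s=read_camera('side');save('s13.png',s['img'][180:255,200:300],7)
plan([.5124,.0195,.1355],-.915,1)
E
```

```text
t 15.3 n 1 min 0.0 F [-3.9  0.7  6.3] op 0.0381 pos [0.5128 0.0193 0.1354] rot [-3.1402e+00 -2.4000e-03 -9.1450e-01]
constant rows total off(mm) in start frame [-0.4  0.2 -0.1] rv [-0.0014 -0.0024  0.0005]
[-0.4, 0.2, -0.1] [-0.0014, -0.0024, 0.0005]
red 4874 mid [0.5319 0.0025] ang mod pi 2.123 len 0.0107
red 6012 mid [0.5212 0.0132] ang mod pi 2.492 len 0.0145
t 15.4 n 1 min 0.0 F [-3.3  0.2  8.5] op 0.038 pos [0.5128 0.0193 0.1353] rot [-3.1402e+00 -2.4000e-03 -9.1440e-01]
constant rows total off(mm) in start frame [-0.4  0.2 -0.2] rv [-0.0014 -0.0024  0.0006]
[-0.4, 0.2, -0.2] [-0.0014, -0.0024, 0.0006]
```

View pics/w13.png

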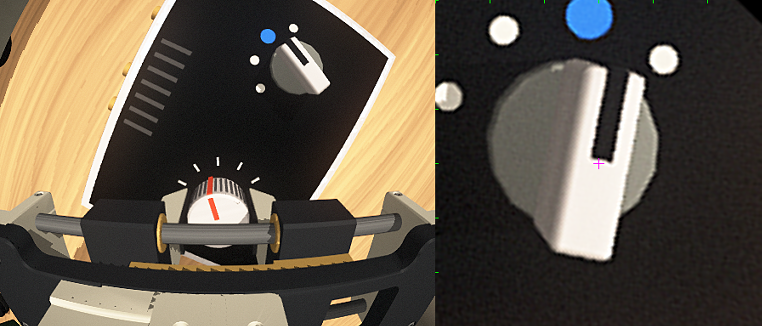

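View pics/s13.png

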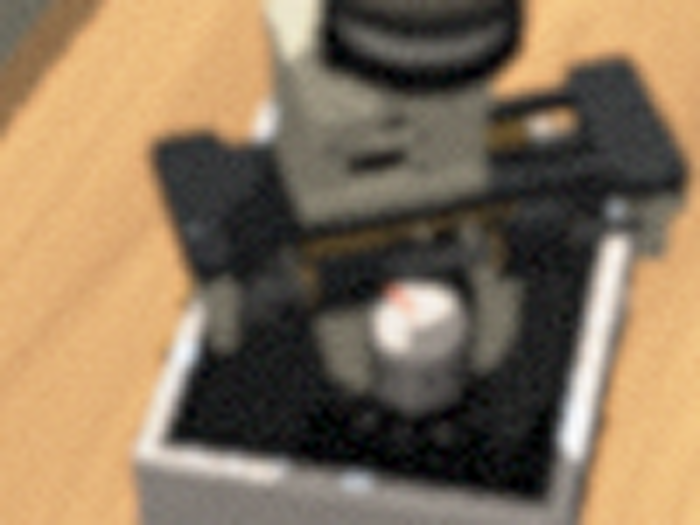

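The selector is still on blue. The knob is flush down on the shaft, its line at -0.65 rad, with about 3.9 mm of travel since contact and 7–9 N. One slightly firmer final push, hold, and check.

Call:
apply_moves(
  motion=[
    {"offset": [0,0,1.2],"rotation": [0,0,0]},
    {"offset": [0,0,1.2],"rotation": [0,0,0]},
    {"offset": [0,0,1.2],"rotation": [0,0,0]},
    {"offset": [0,0,1.2],"rotation": [0,0,0]},
  ],
)

```text
time: 15.73
tool_pos: [0.5127, 0.0193, 0.1352]
tool_rot: [-3.139, -0.005, -0.914]
contact_force: [-4.6, 0.1, 13.9]
opening: 0.038
```

```bash
python3 - <<'E'
from h import *
plan([.5124,.0195,.1355],-.915,1)
for _ in range(3):
    read_camera('top')
    o=observe();print(np.round(o['contact_force'],1),o['tool_pos'],o['opening'])
E
```

```text
t 15.73 n 1 min 0.0 F [-4.6  0.1 13.9] op 0.038 pos [0.5127 0.0193 0.1352] rot [-3.1385 -0.0045 -0.9139]
constant rows total off(mm) in start frame [-0.4  0.1 -0.3] rv [-0.0031 -0.0045  0.0011]
[-0.4, 0.1, -0.3] [-0.0031, -0.0045, 0.0011]
[-4.4  0.5 13.6] [0.51273392 0.0192696  0.13515885] 0.037978424539064304
[-5.1 -0.8 13.9] [0.51275087 0.01927846 0.13514918] 0.03777117684866643
[-5.5 -0.3 14.5] [0.5127365  0.01927007 0.13516733] 0.038129543542979975
```

The force is above 8 N and z has stopped at 0.135, so the switch is bottomed. Handing in.

```bash
python3 -c "
from cell import *
print(hand_in());o=observe();print(o['time'],o['contact_force'],o['tool_pos'])"
```

```text
the job is handed in; nothing more can be done
None
the job is handed in; nothing more can be done
```

The job is handed in, at about 15.7 s on the robot clock, with the gripper still holding the knob pressed down. Handing in gives no verdict, so I only have my own checks.

- **Selector:** I turned it clockwise from about 0.28 to about 1.4 rad. The last precise fit put its line within about 0.01 rad of the blue mark, and a later wrist picture still showed it there.
- **Knob:** I took the farthest of the four look-alikes, at (0.593, 0.241), and slid it onto the D-shaft with no jamming force. Its line is at -0.65 rad, and the shaft's flat measured -0.64 to -0.65.
- **Switch:** from first contact the tool went down about 4 mm and stopped. It was holding about 14 N, above the 8 N needed to bottom the switch, with no sign of the knob slipping in the grip.
- **Loose ends:**
  - There was a steady side force of about 5 N at the end.
  - The knob's centre measured about 1 mm from the shaft axis, slightly more than the 0.7 mm of play.
  - I saw no contact with the bystanders, but I did not measure their positions again at the end.

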